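Offer the trackball to its cup in a level dish

TASK

The cleaned trackball lies loose in the handled dish, ready to go back into the trackball unit: first lay the loose retaining ring from the unit's cup flat on the bench between the unit and the round tin, in line with them and touching neither. Then grip the dish by its handle, lift it straight up off the bench, turn it a quarter turn so that it comes in square over the unit's left side with its lip pointing at the open cup, and finish still holding it there, level and still, the lip's tip over the near edge of the cup and the underside about three centimetres above the unit, resting on nothing. Keep the dish level and the ball in its middle, untouched, all the while, and leave the tin, multimeter and screwdriver where they are.

Things in the scene. Friction and masses are not known exactly. Their poses are not given: they have to be found in the camera images.
- unit: Trackball unit of a lighting desk: flat grey box fixed to the bench, 170 mm front to back (its x), 130 mm left to right (its y), top face 40 mm above the bench, the cup in the middle of the top, a row of 3 mm high keys along front and back edge (over 59 mm from the cup's centre). Origin: centre of its underside. x points to its back, y to its left side, where the dish stands; z up
- cup (a point): Centre of the mouth of the unit's round cup, level with the top face (40 mm above the bench). The cup is 44 mm across and 22 mm deep; its near edge, as seen from its left side, is 22 mm from this point towards the unit's +y. At the start the retaining ring lies loosely over it
- ring_center (a point): Centre (half-way up) of the retaining ring: flat black plastic ring, outer diameter 60 mm, inner 36 mm, 12 mm high, about 25 g. It lies unfastened on the unit's top, concentric with the cup, and can be gripped across its outside. z along the ring's axis, up
- tin: Round metal tin, 67 mm in diameter, 50 mm high, on the bench to the unit's right (-y) side, 250 to 290 mm from the unit's centre and within 10 mm of its y axis. Origin: centre of its underside. To be left alone
- dish_center (a point): Middle of the dish's inner floor, 4 mm above its underside. Steel pan 133 mm across, 24 mm high, about 220 g, on a flat foot 80 mm across; inside a shallow spherical hollow, 62 mm from middle to rim. x points to the pouring lip, whose tip is 85 mm from here (39 mm wide, 31 mm above the underside); z up. At the start x is within 0.25 rad of the unit's -x: a quarter turn counter-clockwise aims the lip at the cup
- dish_grip (a point): Where to grip the dish's handle: 115 mm behind dish_center (along the dish's -x), half-way up the handle, 24 mm above the dish's underside. The handle is a straight black bar along the dish's x, 16 mm wide, 14 mm high, from 77 to 169 mm behind dish_center. Same axes as dish_center
- ball_center (a point): Centre of the trackball: smooth black ball, 38 mm in diameter, about 45 g, free to roll, resting in the middle of the dish (its centre 19 mm above dish_center)
- screwdriver: Screwdriver, 200 mm long, lying on the bench behind the gap between unit and tin, roughly along the unit's y. Origin: its middle, on the bench. To be left alone
- meter: Multimeter, dark box 150 by 75 mm, 44 mm high over its dial, lying on the bench beyond the dish on the unit's left. Origin: centre of its underside. To be left alone
Not all that is in view belongs to the job. Of the things that look like the part that bears ring_center, the smaller one is meant. Of the things shaped like the part that bears ball_center, the black one is meant.

How it is judged:
By the outcome, as a careful person would: the job done as asked, in the order asked, and still so for the second after the job is handed in, while the arm keeps its last pose, push and grip.
It also fails if it takes over 64 s, if anything falls off the work surface, if the arm or the gripper's body presses on something with over 40 N, if the wrist force passes 120 N, or if a joint passes its speed limit or range.

ROBOT

A 7-joint arm with a two-finger parallel gripper is mounted at the origin on the work surface. World frame = base frame: x ahead of the robot, y to its left, z up, the work surface at z = 0. Lengths are in m, angles in rad, forces in N, time in s.
With the tool pointing down it reaches from about 0.4 to 0.85 m from the base axis. Payload 10.4 kg.
Tool frame: the origin (TCP) lies midway between the tips of the shut fingers; the grasp point (between the pads) lies 19 mm behind it; z points along the fingers, y is the line along which they close (so a half turn about z gives the same grasp; the last joint's range is limited). The gripper opens to 87 mm and grips with 3 to 60 N. Pads are 19 mm wide; open, the fingers measure 117 mm over their backs; the gripper's body (75 mm by 190 mm) begins 51 mm behind the grasp point.
Start: joints at [-0.023, 0.332, -0.065, 1.46, 0.022, 1.35, -0.088], TCP at [0.625, 0, 0.223] pointing down, gripper open.
Joint ranges: [-2.6, 2.6], [-0.5, 2.12], [-1.47, 1.34], [0.16, 2.42], [-1.27, 4.41], [0.06, 2.06], [-2.6, 2.6]. Speed limits (rad/s): [2.22, 2.22, 2.79, 2.79, 3.14, 3.14, 3.14].

INTERFACE

Orientations are given as a unit quaternion [x, y, z, w].
In Python, from bench import sensors, eyes, order gives the robot as it stands.
- The arm moves only by the tool arm_command, never from a script. Its argument "steps" is a list of rows, each an object with "rot": the turn, a rotation vector about the world's x, y, z in degrees, a list of three; "slide": the shift along the world's x, y, z in m, a list of three; "grip": the opening, from 0 (shut) to 1 (fully open). A call has exactly 8 rows; each row shifts and turns the commanded pose from where the row before left it; what a row does not reach is not made up. A row lasts 1/8 s, in which the tool goes at most 62.5 mm and 10.7 degrees, less where a joint would pass 70% of its speed; a pose out of reach is approached as far as the arm can. A call with a gripper value outside its range is refused whole. The fingers move at their own pace and stop on an object; "newtons" is the grip in N (left out, the last holds). Time passes only in rows, so rows that do not move let the fingers close, or fill a call up. It gives the time, the measured TCP pose, the force, the opening and the grip force at its end, in the units of the state.
- sensors.read_state(): the state, without advancing time (a new reading comes with each control period).
- eyes.camera(name): name is "scene" or "side" or "wrist"; returns a dict with "pixels" (400x640x3 uint8, red, green, blue), "intrinsics" (3x3 intrinsics, pixels), "pose" (4x4, takes a point from camera to world coordinates). Camera axes: x right, y down, z forward; pixel columns grow to the right and rows downward; lengths in m; the calibration is good to about 2 mm. A picture is of the moment at which its call begins. There is no depth.
- order.close_job(): hands the job in; it is judged then, once.
Trained networks look in a picture, given as the dict that the camera call returned (one of the last four; its "shot" number tells which), for a name from the list of things; names that differ only in an ending like _2 or _b are one class to them, and where a whole thing is asked for, a point or a joint stands for the part that bears it (a point fixed in the world has none). Each returns a list of dicts, best first, with "conf" (0 to 1); they miss things now and then, are a little off and sometimes report something else, mostly with a low value. They report only what shows in the picture. A call takes as long as a camera call. They do not tell look-alikes from the thing itself.
- eyes.look_for(name, picture): "bbox" ([left, top, right, bottom] in pixels, round what is visible of it).
The state is a dict: "time": time; "joint_positions": joint angles; "joint_vel": joint speeds; "joint_torque": joint torques, N m; "ee_pos": TCP position; "eef_rot": TCP orientation; "ft_force": force on the tool from outside, world axes, zero at the start; "torque": the same for the moment, N m; "width": finger opening in m; "grip_force": force on a finger pad.
Only numpy, scipy, OpenCV 4.12 (cv2) and the standard library are available. Lean on these libraries where they do the work, as an engineer would, in place of code of your own. Each camera call takes 0.05 s, during which the arm holds its last target. There are 200 camera calls.

## Working session

There is one attempt and no reset: what is moved stays moved. The work goes in short steps, Python scripts to look and compute and a tool call to move; the robot and the scene stay as the last step left them, time stands still between calls to the robot, and variables do not carry over. Pictures are saved under pics/ and viewed, at most 10 in all, crops included, and the job is handed in when it is done.

Besides the shell and the picture viewer there is one more tool, called after "Emit:" by a JSON object that holds its "fn" and its "kwargs". arm_command: Moves the arm, as the interface text tells. Its arguments: {"type":"object","properties":{"steps":{"type":"array","items":{"type":"object","properties":{"rot":{"type":"array","items":{"type":"number"}},"slide":{"type":"array","items":{"type":"number"}},"grip":{"type":"number"}}}},"newtons":{"type":"number"}},"required":["steps"]}

```bash
ls; mkdir -p pics
cat > h.py <<'E'
import numpy as np,cv2
from bench import sensors,eyes,order
def ray(p,u,v):
    K=np.array(p["intrinsics"]);T=np.array(p["pose"])
    d=T[:3,:3]@np.linalg.solve(K,[u,v,1.]);return T[:3,3],d
def onz(p,u,v,z):
    o,d=ray(p,u,v);return o+d*(z-o[2])/d[2]
def save(p,n): cv2.imwrite(f"pics/{n}.png",cv2.cvtColor(np.array(p["pixels"]),cv2.COLOR_RGB2BGR))
def proj(p,X):
    K=np.array(p["intrinsics"]);T=np.array(p["pose"]);c=T[:3,:3].T@(np.array(X)-T[:3,3]);q=K@c;return q[:2]/q[2]
E
python3 - <<'E'
from h import *
H=dict(unit=.04,ring_center=.052,tin=.05,dish_center=.024,dish_grip=.03,ball_center=.023,screwdriver=.01,meter=.03)
for c in ["scene","side"]:
    p=eyes.camera(c);save(p,c);print(c,np.round(p["pose"],3).tolist())
    for n,z in H.items():
        for r in eyes.look_for(n,p)[:3]:
            b=r["bbox"];print(n,round(r["conf"],2),np.round(b).tolist(),np.round(onz(p,(b[0]+b[2])/2,(b[1]+b[3])/2,z)[:2],3))
E
```

```text
pics
scene [[0.148, 0.769, -0.622, 1.325], [0.989, -0.126, 0.079, -0.086], [-0.018, -0.627, -0.779, 1.044], [0.0, 0.0, 0.0, 1.0]]
unit 0.56 [243.0, 183.0, 308.0, 254.0] [ 0.559 -0.11 ]
unit 0.53 [155.0, 276.0, 234.0, 303.0] [ 0.726 -0.304]
ring_center 0.86 [268.0, 156.0, 296.0, 185.0] [ 0.412 -0.077]
ring_center 0.8 [260.0, 201.0, 283.0, 221.0] [ 0.543 -0.117]
tin 0.86 [146.0, 224.0, 175.0, 254.0] [ 0.583 -0.384]
dish_center 0.8 [332.0, 164.0, 378.0, 244.0] [0.533 0.095]
ball_center 0.62 [345.0, 182.0, 359.0, 194.0] [0.478 0.098]
screwdriver 0.66 [343.0, 183.0, 361.0, 194.0] [0.469 0.1  ]
screwdriver 0.59 [156.0, 275.0, 239.0, 304.0] [ 0.71  -0.305]
meter 0.78 [409.0, 169.0, 448.0, 220.0] [0.537 0.285]
side [[0.973, -0.187, 0.135, 0.378], [-0.231, -0.767, 0.599, -0.688], [-0.008, -0.614, -0.789, 0.964], [0.0, 0.0, 0.0, 1.0]]
unit 0.68 [293.0, 221.0, 386.0, 298.0] [ 0.538 -0.133]
ring_center 0.83 [243.0, 242.0, 278.0, 276.0] [ 0.372 -0.1  ]
ring_center 0.82 [326.0, 238.0, 356.0, 263.0] [ 0.545 -0.119]
tin 0.77 [371.0, 348.0, 407.0, 392.0] [ 0.566 -0.392]
dish_center 0.93 [258.0, 168.0, 358.0, 210.0] [0.517 0.092]
dish_grip 0.79 [257.0, 169.0, 363.0, 217.0] [0.518 0.073]
dish_grip 0.64 [265.0, 120.0, 326.0, 150.0] [0.523 0.278]
ball_center 0.75 [227.0, 197.0, 241.0, 214.0] [0.335 0.084]
ball_center 0.73 [287.0, 183.0, 299.0, 200.0] [0.481 0.094]
screwdriver 0.67 [411.0, 275.0, 469.0, 362.0] [ 0.709 -0.302]
meter 0.89 [265.0, 119.0, 327.0, 147.0] [0.526 0.285]
meter 0.28 [372.0, 348.0, 406.0, 391.0] [ 0.57  -0.385]
```

```bash
python3 -c "
import cv2,numpy as np
a=cv2.imread('pics/scene.png');b=cv2.imread('pics/side.png')
cv2.imwrite('pics/both.png',cv2.resize(np.vstack([a,b]),(480,600)))"
```

```text
(no output)
```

View pics/scene.png

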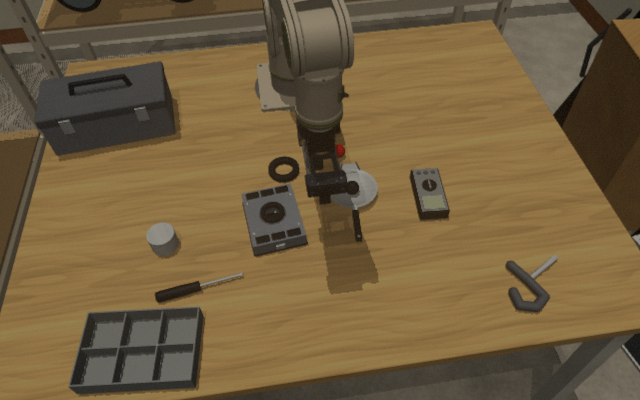

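View pics/side.png

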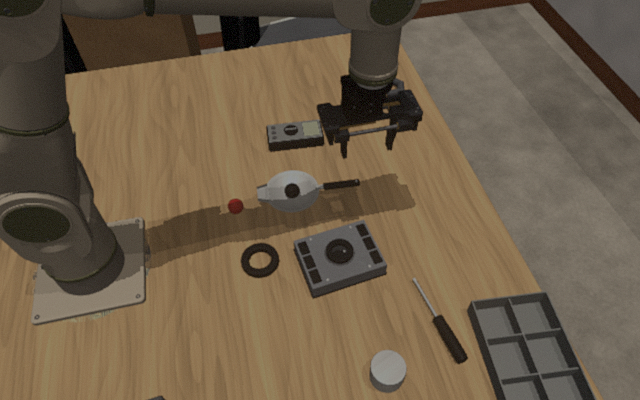

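The scene view shows the unit at pixel ~(274,218), the tin at (162,240) and the larger decoy ring at (283,169). The dish is at (358,188), with its handle running towards (358,235). In the side view, the unit is at (340,257), the dish with the black ball at (292,190), and the decoy ring at (260,260). I'll move over the ring and look with the wrist camera.

Emit:
{"fn": "arm_command", "kwargs": {"steps": [{"slide": [-0.015,-0.02,0],"grip": 1},{"slide": [-0.02,-0.03,0],"grip": 1},{"slide": [-0.02,-0.03,0],"grip": 1},{"slide": [-0.015,-0.025,0],"grip": 1},{"slide": [-0.01,-0.013,0],"grip": 1},{"grip": 1},{"grip": 1},{"grip": 1}], "newtons": 15}}

```text
schema error: expected keys rot, slide, grip
```

Run:
```python
from h import *
s=sensors.read_state();print(np.round(s["ee_pos"],4),np.round(s["eef_rot"],3),s["width"],s["time"],s["ft_force"])
from scipy.spatial.transform import Rotation as R
print(R.from_quat(s["eef_rot"]).as_matrix().round(3))
H=dict(unit=.04,ring_center=.052,tin=.05,dish_center=.024,dish_grip=.03,ball_center=.023,screwdriver=.01)
for c in ["wrist","scene","side"]:
    p=eyes.camera(c);save(p,c+"2");print(c,np.round(p["pose"],3).tolist() if c=="wrist" else "")
    for n,z in H.items():
        for r in eyes.look_for(n,p)[:3]:
            b=r["bbox"];print(n,round(r["conf"],2),np.round(b).tolist(),np.round(onz(p,(b[0]+b[2])/2,(b[1]+b[3])/2,z)[:2],3))
```

```text
[0.625  0.     0.2226] [0.707 0.707 0.    0.   ] 0.08681981030846053 0.9 [-0.84792816  0.17881878  0.18158668]
[[-0.  1.  0.]
 [ 1.  0.  0.]
 [ 0.  0. -1.]]
wrist [[1.0, 0.0, -0.001, 0.625], [0.0, -0.963, -0.271, 0.073], [-0.001, 0.271, -0.963, 0.385], [0.0, 0.0, 0.0, 1.0]]
unit 0.76 [153.0, 208.0, 326.0, 338.0] [ 0.539 -0.104]
ring_center 0.88 [57.0, 202.0, 142.0, 244.0] [ 0.403 -0.042]
ring_center 0.65 [231.0, 257.0, 268.0, 311.0] [ 0.552 -0.111]
dish_center 0.86 [76.0, 4.0, 338.0, 147.0] [0.516 0.101]
dish_grip 0.95 [74.0, 5.0, 341.0, 150.0] [0.518 0.099]
ball_center 0.75 [2.0, 74.0, 57.0, 114.0] [0.337 0.084]
ball_center 0.56 [150.0, 59.0, 191.0, 99.0] [0.479 0.098]
screwdriver 0.46 [76.0, 6.0, 341.0, 148.0] [0.513 0.101]
scene 
unit 0.92 [240.0, 184.0, 308.0, 254.0] [ 0.559 -0.113]
ring_center 0.61 [260.0, 202.0, 285.0, 221.0] [ 0.544 -0.114]
tin 0.76 [144.0, 223.0, 177.0, 257.0] [ 0.585 -0.385]
dish_center 0.98 [330.0, 162.0, 378.0, 243.0] [0.528 0.094]
dish_grip 0.66 [327.0, 163.0, 376.0, 241.0] [0.529 0.086]
ball_center 0.7 [347.0, 182.0, 361.0, 194.0] [0.479 0.103]
ball_center 0.51 [337.0, 142.0, 344.0, 158.0] [0.336 0.091]
screwdriver 0.88 [157.0, 274.0, 240.0, 303.0] [ 0.708 -0.303]
side 
unit 0.94 [294.0, 220.0, 386.0, 297.0] [ 0.54  -0.131]
ring_center 0.96 [239.0, 241.0, 280.0, 280.0] [ 0.37  -0.103]
ring_center 0.65 [288.0, 184.0, 301.0, 198.0] [0.481 0.069]
tin 0.86 [371.0, 349.0, 406.0, 393.0] [ 0.564 -0.393]
dish_center 0.8 [256.0, 168.0, 359.0, 210.0] [0.517 0.09 ]
dish_grip 0.65 [258.0, 169.0, 360.0, 215.0] [0.517 0.076]
ball_center 0.59 [288.0, 182.0, 300.0, 200.0] [0.484 0.093]
ball_center 0.51 [230.0, 199.0, 243.0, 215.0] [0.339 0.078]
screwdriver 0.68 [293.0, 218.0, 388.0, 301.0] [ 0.547 -0.116]
screwdriver 0.6 [414.0, 278.0, 470.0, 364.0] [ 0.71  -0.308]
```

View pics/wrist2.png

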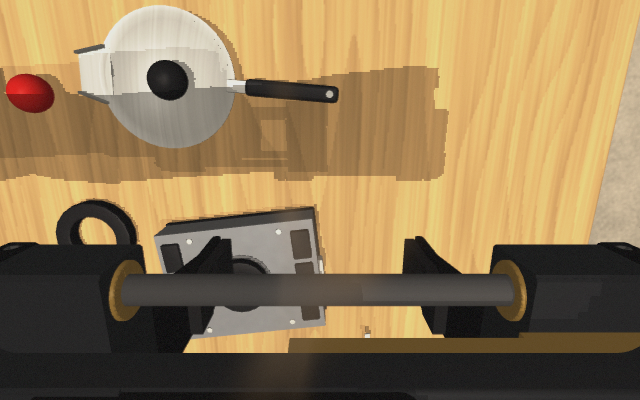

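The wrist view shows the black ball at (167,80) and the handle from (245,88) to (338,94). The red decoy ball is at (30,92). The unit's screws are at (189,241), (278,232), (292,322) and (209,330), and the ring is partly hidden by the fingers.

Run:
```python
from h import *
p=eyes.camera("wrist")
f=lambda u,v,z:onz(p,u,v,z)[:2]
S=[f(*q,.04) for q in [(189,241),(278,232),(292,322),(209,330)]];print(np.round(S,3),np.mean(S,0).round(4))
e=S[1]-S[0];g=S[2]-S[3];print(np.arctan2(e[1],e[0]),np.arctan2(g[1],g[0]))
e=f(314,208,.04)-f(157,237,.04);print("edge",np.linalg.norm(e),np.arctan2(e[1],e[0]))
b=f(167,80,.023);h0=f(246,88,.031);h1=f(336,94,.031);print(b,h0,h1,np.arctan2(*(h1-h0)[::-1]),np.arctan2(*(h1-b)[::-1]))
```

```text
[[ 0.487 -0.067]
 [ 0.583 -0.056]
 [ 0.595 -0.166]
 [ 0.499 -0.177]] [ 0.5411 -0.1164]
0.10739861624446295 0.11094431028209903
edge 0.1704263338435265 0.1907978117350021
[0.47573323 0.09715955] [0.55496747 0.08930351] [0.64252223 0.08376047] -0.0632250186826943 -0.08016335394744586
```

Emit:
{"fn": "arm_command", "kwargs": {"steps": [{"slide": [-0.015,-0.02,0],"rot": [0,0,1],"grip": 0.85},{"slide": [-0.02,-0.03,0],"rot": [0,0,2],"grip": 0.85},{"slide": [-0.02,-0.03,0],"rot": [0,0,2],"grip": 0.85},{"slide": [-0.015,-0.025,0],"rot": [0,0,2],"grip": 0.85},{"slide": [-0.01,-0.013,0],"rot": [0,0,1],"grip": 0.85},{"slide": [0,0,-0.02],"rot": [0,0,0],"grip": 0.85},{"slide": [0,0,-0.02],"rot": [0,0,0],"grip": 0.85},{"slide": [0,0,0],"rot": [0,0,0],"grip": 0.85}], "newtons": 15}}

```text
time: 3.15
ee_pos: [0.5441, -0.1179, 0.1814]
eef_rot: [0.656, 0.755, -0.001, -0.001]
ft_force: [0.6, -0.6, 0.4]
width: 0.074
grip_force: 0.0
```

Run:
```python
from h import *
s=sensors.read_state();print(np.round(s["ee_pos"],4),s["width"],s["time"])
H=dict(unit=.04,ring_center=.052,tin=.05)
for c in ["wrist","scene","side"]:
    p=eyes.camera(c);save(p,c+"3")
    for n,z in H.items():
        for r in eyes.look_for(n,p)[:3]:
            b=r["bbox"];print(n,round(r["conf"],2),np.round(b).tolist(),np.round(onz(p,(b[0]+b[2])/2,(b[1]+b[3])/2,z)[:2],3))
```

```text
[ 0.5441 -0.1179  0.1814] 0.07402332844390797 3.15
unit 0.92 [219.0, 110.0, 420.0, 254.0] [ 0.544 -0.111]
ring_center 0.93 [284.0, 156.0, 354.0, 221.0] [ 0.544 -0.114]
ring_center 0.59 [93.0, 63.0, 189.0, 157.0] [ 0.391 -0.069]
unit 0.95 [241.0, 184.0, 309.0, 255.0] [ 0.561 -0.112]
ring_center 0.76 [259.0, 203.0, 285.0, 220.0] [ 0.545 -0.116]
ring_center 0.72 [280.0, 158.0, 301.0, 186.0] [ 0.423 -0.057]
tin 0.63 [147.0, 227.0, 174.0, 253.0] [ 0.584 -0.384]
unit 0.92 [292.0, 219.0, 388.0, 297.0] [ 0.541 -0.129]
ring_center 0.74 [328.0, 237.0, 353.0, 261.0] [ 0.545 -0.115]
ring_center 0.69 [241.0, 247.0, 280.0, 277.0] [ 0.371 -0.106]
tin 0.66 [369.0, 349.0, 408.0, 391.0] [ 0.565 -0.392]
```

View pics/wrist3.png

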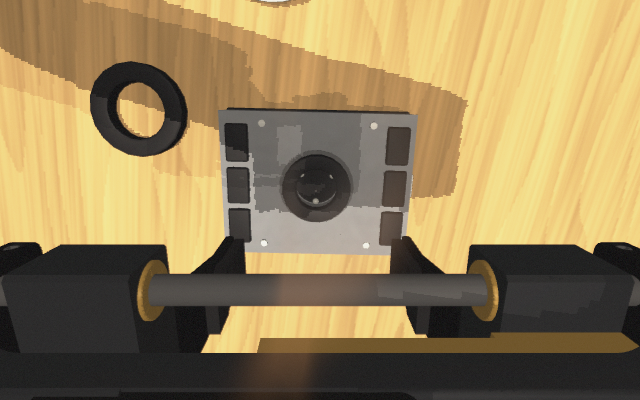

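The wrist view shows the small ring at (318,188) on the unit, centred, with the keys clear of the fingers. I'll descend and grip it.

Emit:
{"fn": "arm_command", "kwargs": {"steps": [{"slide": [0,0.003,-0.015],"rot": [0,0,-1],"grip": 0.85},{"slide": [0,0,-0.03],"rot": [0,0,0],"grip": 0.85},{"slide": [0,0,-0.035],"rot": [0,0,0],"grip": 0.85},{"slide": [0,0,-0.03],"rot": [0,0,0],"grip": 0.85},{"slide": [0,0,-0.02],"rot": [0,0,0],"grip": 0.85},{"slide": [0,0,-0.008],"rot": [0,0,0],"grip": 0.85},{"slide": [0,0,0],"rot": [0,0,0],"grip": 0.85},{"slide": [0,0,0],"rot": [0,0,0],"grip": 0.6}], "newtons": 12}}

```text
time: 4.75
ee_pos: [0.5456, -0.115, 0.0454]
eef_rot: [0.663, 0.749, 0.0, 0.001]
ft_force: [-0.5, 0.6, -0.5]
width: 0.0694
grip_force: 0.0
```

Emit:
{"fn": "arm_command", "kwargs": {"steps": [{"slide": [0,0,0],"rot": [0,0,0],"grip": 0.6},{"slide": [0,0,0],"rot": [0,0,0],"grip": 0.6},{"slide": [0,0,0],"rot": [0,0,0],"grip": 0.6},{"slide": [0,0,0.008],"rot": [0,0,0],"grip": 0.6},{"slide": [0,0,0.015],"rot": [0,0,0],"grip": 0.6},{"slide": [0,0,0.02],"rot": [0,0,0],"grip": 0.6},{"slide": [0,0,0.02],"rot": [0,0,0],"grip": 0.6},{"slide": [0,0,0.007],"rot": [0,0,0],"grip": 0.6}], "newtons": 12}}

```text
time: 5.75
ee_pos: [0.5458, -0.1151, 0.1165]
eef_rot: [0.663, 0.749, 0.001, 0.001]
ft_force: [-0.8, 0.5, -0.7]
width: 0.0592
grip_force: 12.0
```

Emit:
{"fn": "arm_command", "kwargs": {"steps": [{"slide": [0.002,-0.015,0],"rot": [0,0,0],"grip": 0.6},{"slide": [0.003,-0.03,0],"rot": [0,0,0],"grip": 0.6},{"slide": [0.004,-0.035,0],"rot": [0,0,0],"grip": 0.6},{"slide": [0.004,-0.035,0],"rot": [0,0,0],"grip": 0.6},{"slide": [0.003,-0.024,0],"rot": [0,0,0],"grip": 0.6},{"slide": [0,-0.01,0],"rot": [0,0,0],"grip": 0.6},{"slide": [0,0,0],"rot": [0,0,0],"grip": 0.6},{"slide": [0,0,0],"rot": [0,0,0],"grip": 0.6}]}}

```text
time: 6.75
ee_pos: [0.5611, -0.2627, 0.1143]
eef_rot: [0.662, 0.749, 0.0, -0.0]
ft_force: [0.4, -0.1, -0.7]
width: 0.0594
grip_force: 12.0
```

Run:
```python
from h import *
s=sensors.read_state();print(np.round(s["ee_pos"],4),s["width"],s["time"])
from scipy.optimize import least_squares
obs=[]
# tin: fit cylinder position to bbox in each view
a=np.linspace(0,2*np.pi,40);cyl=np.array([[.0335*np.cos(t),.0335*np.sin(t),z] for t in a for z in(0,.05)])
for c in ["scene","side","wrist"]:
    p=eyes.camera(c);save(p,c+"4")
    for r in eyes.look_for("tin",p)[:1]:
        b=np.array(r["bbox"]);
        if c=="wrist": print("wrist tin",b,r["conf"]);continue
        def f(x):
            q=np.array([proj(p,X+[x[0],x[1],0]) for X in cyl]);return np.r_[q.min(0),q.max(0)]-b
        s_=least_squares(f,[.575,-.388]);print(c,b.round(),s_.x.round(4),s_.fun.round(1))
```

```text
[ 0.5611 -0.2627  0.1143] 0.05939620178212498 6.75
scene [147. 224. 174. 257.] [ 0.5672 -0.391 ] [-3.3 -0.6  3.4  0.4]
side [371. 348. 406. 390.] [ 0.5705 -0.382 ] [-1.5 -0.7  1.4  0.6]
wrist tin [268.1 308.1 344.  339.1] 0.62
```

```bash
python3 -c "
import cv2,numpy as np
a=cv2.imread('pics/wrist4.png');b=cv2.imread('pics/side4.png')[200:400,280:480];b=cv2.resize(b,None,fx=2,fy=2)
cv2.imwrite('pics/m4.png',cv2.resize(np.hstack([a,b]),(800,308)))"
```

```text
(no output)
```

View pics/m4.png

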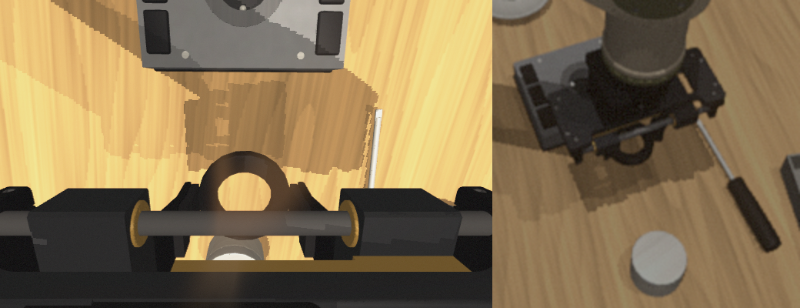

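The picture shows the ring held flat between the fingers, with the screwdriver well to the right and the tin ahead. I'll lower it and release.

Emit:
{"fn": "arm_command", "kwargs": {"steps": [{"slide": [-0.002,-0.003,-0.01],"rot": [0,0,0],"grip": 0.6},{"slide": [0,0,-0.025],"rot": [0,0,0],"grip": 0.6},{"slide": [0,0,-0.03],"rot": [0,0,0],"grip": 0.6},{"slide": [0,0,-0.023],"rot": [0,0,0],"grip": 0.6},{"slide": [0,0,-0.013],"rot": [0,0,0],"grip": 0.6},{"slide": [0,0,-0.006],"rot": [0,0,0],"grip": 0.6},{"slide": [0,0,0],"rot": [0,0,0],"grip": 0.6},{"slide": [0,0,0],"rot": [0,0,0],"grip": 0.6}]}}

```text
time: 8.05
ee_pos: [0.5596, -0.2673, 0.0085]
eef_rot: [0.663, 0.749, 0.0, 0.001]
ft_force: [-0.1, -0.7, -0.1]
width: 0.059
grip_force: 12.0
```

Emit:
{"fn": "arm_command", "kwargs": {"steps": [{"slide": [0,0,-0.002],"rot": [0,0,0],"grip": 0.6},{"slide": [0,0,-0.001],"rot": [0,0,0],"grip": 0.6},{"slide": [0,0,0],"rot": [0,0,0],"grip": 0.85},{"slide": [0,0,0],"rot": [0,0,0],"grip": 0.85},{"slide": [0,0,0],"rot": [0,0,0],"grip": 0.85},{"slide": [0,0,0.01],"rot": [0,0,0],"grip": 0.85},{"slide": [0,0,0.03],"rot": [0,0,0],"grip": 0.85},{"slide": [0,0,0.04],"rot": [0,0,0],"grip": 0.85}]}}

```text
time: 9.05
ee_pos: [0.5585, -0.2667, 0.0853]
eef_rot: [0.663, 0.749, -0.0, -0.001]
ft_force: [0.1, 0.5, 0.2]
width: 0.0738
grip_force: 0.0
```

Emit:
{"fn": "arm_command", "kwargs": {"steps": [{"slide": [0,0.03,0.04],"rot": [0,0,-5],"grip": 0.7},{"slide": [0.006,0.05,0.03],"rot": [0,0,-10],"grip": 0.7},{"slide": [0.008,0.055,0.01],"rot": [0,0,-10],"grip": 0.7},{"slide": [0.008,0.055,0],"rot": [0,0,-10],"grip": 0.7},{"slide": [0.008,0.055,0],"rot": [0,0,-10],"grip": 0.7},{"slide": [0.005,0.05,0],"rot": [0,0,-10],"grip": 0.7},{"slide": [0,0.035,0],"rot": [0,0,-10],"grip": 0.7},{"slide": [0,0.02,0],"rot": [0,0,-10],"grip": 0.7}]}}

```text
time: 10.05
ee_pos: [0.5938, 0.0857, 0.1653]
eef_rot: [0.982, 0.189, 0.0, -0.0]
ft_force: [0.3, -0.7, 0.8]
width: 0.0607
grip_force: 0.0
```

Emit:
{"fn": "arm_command", "kwargs": {"steps": [{"slide": [0,0,0],"rot": [0,0,-10],"grip": 0.7},{"slide": [0,0,0],"rot": [0,0,-10],"grip": 0.7},{"slide": [0,0,0],"rot": [0,0,-6],"grip": 0.7},{"slide": [0,0,0],"rot": [0,0,0],"grip": 0.7},{"slide": [0,0,0],"rot": [0,0,0],"grip": 0.7},{"slide": [0,0,0],"rot": [0,0,0],"grip": 0.7},{"slide": [0,0,0],"rot": [0,0,0],"grip": 0.7},{"slide": [0,0,0],"rot": [0,0,0],"grip": 0.7}]}}

```text
time: 11.05
ee_pos: [0.594, 0.083, 0.1646]
eef_rot: [0.999, -0.035, -0.0, 0.0]
ft_force: [-0.8, 0.0, 0.2]
width: 0.0609
grip_force: 0.0
```

Run:
```python
from h import *
s=sensors.read_state();print(np.round(s["ee_pos"],4),np.round(s["eef_rot"],3),s["width"],s["time"],s["joint_positions"])
H=dict(ring_center=.006,tin=.025,dish_center=.024,ball_center=.023)
im=[]
for c in ["wrist","side","scene"]:
    p=eyes.camera(c);save(p,c+"5");im.append(cv2.imread(f"pics/{c}5.png"))
    if c=="wrist":print(np.round(p["pose"],3).tolist())
    for n,z in H.items():
        for r in eyes.look_for(n,p)[:3]:
            b=r["bbox"];print(c,n,round(r["conf"],2),np.round(b).tolist(),np.round(onz(p,(b[0]+b[2])/2,(b[1]+b[3])/2,z)[:2],3))
b=cv2.resize(im[1][200:400,280:480],None,fx=2,fy=2)
cv2.imwrite('pics/m5.png',cv2.resize(np.hstack([im[0],b]),(800,308)))
```

```text
[0.594  0.083  0.1646] [ 0.999 -0.035 -0.     0.   ] 0.06089576377956917 11.05 [-0.31204805  0.31144224  0.11856823  1.61514458 -0.03856026  1.21735678
 -1.82615292]
[[-0.069, -0.96, -0.27, 0.667], [-0.998, 0.067, 0.018, 0.077], [0.001, 0.271, -0.963, 0.327], [0.0, 0.0, 0.0, 1.0]]
wrist tin 0.57 [249.0, 135.0, 377.0, 340.0] [0.549 0.089]
wrist dish_center 0.57 [247.0, 134.0, 378.0, 339.0] [0.55 0.09]
wrist ball_center 0.97 [293.0, 308.0, 334.0, 327.0] [0.462 0.095]
side ring_center 0.7 [259.0, 169.0, 362.0, 215.0] [0.524 0.094]
side ring_center 0.65 [242.0, 242.0, 281.0, 279.0] [ 0.374 -0.074]
side ring_center 0.59 [348.0, 304.0, 380.0, 332.0] [ 0.558 -0.263]
side tin 0.57 [368.0, 349.0, 407.0, 392.0] [ 0.568 -0.385]
side tin 0.29 [257.0, 169.0, 362.0, 215.0] [0.518 0.081]
side dish_center 0.89 [256.0, 169.0, 359.0, 211.0] [0.516 0.089]
side ball_center 0.76 [287.0, 184.0, 300.0, 199.0] [0.482 0.093]
side ball_center 0.74 [226.0, 196.0, 244.0, 216.0] [0.335 0.081]
side ball_center 0.65 [292.0, 217.0, 388.0, 299.0] [ 0.544 -0.119]
scene ring_center 0.78 [267.0, 160.0, 301.0, 185.0] [ 0.379 -0.074]
scene ring_center 0.71 [203.0, 223.0, 223.0, 245.0] [ 0.556 -0.268]
scene tin 0.98 [146.0, 222.0, 175.0, 256.0] [ 0.564 -0.393]
scene dish_center 0.86 [329.0, 165.0, 379.0, 241.0] [0.53  0.093]
scene ball_center 0.59 [345.0, 183.0, 362.0, 192.0] [0.477 0.101]
scene ball_center 0.57 [325.0, 168.0, 375.0, 241.0] [0.532 0.082]
```

View pics/m5.png

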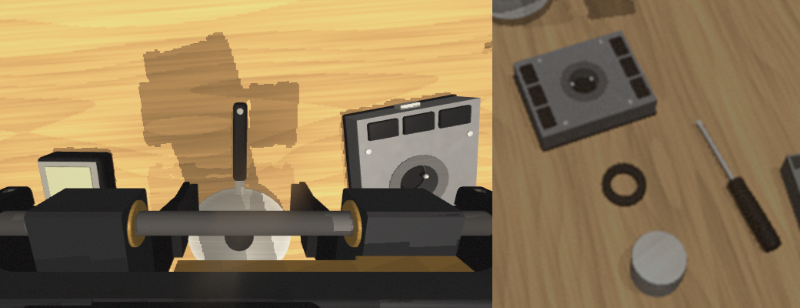

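The ring now lies on the bench between the unit and the tin, at (625,185) in the mosaic. The handle is vertical in the wrist view at column ~240, rows 103–180. Next I'll measure the handle line.

Run:
```python
from h import *
p=eyes.camera("wrist");g=cv2.cvtColor(np.array(p["pixels"]),cv2.COLOR_RGB2GRAY)
n,l,st,ce=cv2.connectedComponentsWithStats((g[110:240,280:345]<45).astype(np.uint8))
i=1+st[1:,4].argmax();print(st[i],ce[i])
v,u=np.nonzero(l==i);v+=110;u+=280
q=np.array([onz(p,a,b,.031)[:2] for a,b in zip(u,v)])
x0,x1=q[:,0].min(),q[:,0].max();print("x",x0,x1)
m=[( (a+b)/2, q[(q[:,0]>a)&(q[:,0]<b),1]) for a,b in zip(np.linspace(x0,x1,9)[:-1],np.linspace(x0,x1,9)[1:])]
for a,y in m: print(round(a,4),np.round([y.min(),y.max(),y.mean()],4))
```

```text
[  23   23   18   78 1037] [31.6364513  60.46094503]
x 0.5780052509582216 0.6453376285603917
0.5822 [0.0813 0.0961 0.0899]
0.5906 [0.0807 0.0954 0.0881]
0.599 [0.0801 0.0947 0.0869]
0.6075 [0.0795 0.0932 0.0863]
0.6159 [0.0781 0.0925 0.0851]
0.6243 [0.0775 0.0918 0.0844]
0.6327 [0.077  0.0917 0.0838]
0.6411 [0.0766 0.0905 0.0835]
```

Emit:
{"fn": "arm_command", "kwargs": {"steps": [{"slide": [-0.001,0.005,-0.01],"rot": [0,0,-1],"grip": 0.6},{"slide": [0,0,-0.03],"rot": [0,0,0],"grip": 0.6},{"slide": [0,0,-0.035],"rot": [0,0,0],"grip": 0.6},{"slide": [0,0,-0.035],"rot": [0,0,0],"grip": 0.6},{"slide": [0,0,-0.025],"rot": [0,0,0],"grip": 0.6},{"slide": [0,0,-0.013],"rot": [0,0,0],"grip": 0.6},{"slide": [0,0,-0.008],"rot": [0,0,0],"grip": 0.6},{"slide": [0,0,0],"rot": [0,0,0],"grip": 0.6}], "newtons": 15}}

```text
time: 12.85
ee_pos: [0.5931, 0.0881, 0.0086]
eef_rot: [0.999, -0.044, 0.0, 0.0]
ft_force: [-0.2, -0.5, -0.4]
width: 0.0524
grip_force: 0.0
```

Run:
```python
from h import *
p=eyes.camera("wrist");save(p,"wrist6");s=sensors.read_state();print(np.round(s["ee_pos"],4),s["time"],s["width"])
for c in ["side"]:
    p=eyes.camera(c);save(p,c+"6")
a=cv2.imread("pics/wrist6.png");b=cv2.resize(cv2.imread("pics/side6.png")[110:310,220:420],None,fx=2,fy=2)
cv2.imwrite('pics/m6.png',cv2.resize(np.hstack([a,b]),(800,308)))
```

```text
[0.5934 0.0882 0.0091] 12.9 0.05189068439104661
```

View pics/m6.png

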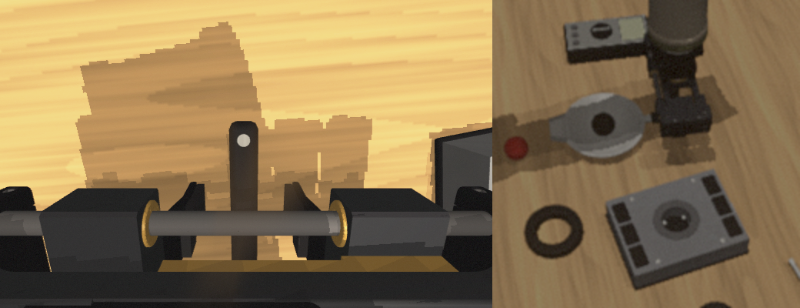

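The handle runs centrally between the fingers. I'll lower a touch more and close gently.

Emit:
{"fn": "arm_command", "kwargs": {"steps": [{"slide": [0,0,-0.004],"rot": [0,0,0],"grip": 0.4},{"slide": [0,0,0],"rot": [0,0,0],"grip": 0.33},{"slide": [0,0,0],"rot": [0,0,0],"grip": 0.28},{"slide": [0,0,0],"rot": [0,0,0],"grip": 0.24},{"slide": [0,0,0],"rot": [0,0,0],"grip": 0.21},{"slide": [0,0,0],"rot": [0,0,0],"grip": 0.18},{"slide": [0,0,0],"rot": [0,0,0],"grip": 0.1},{"slide": [0,0,0],"rot": [0,0,0],"grip": 0}], "newtons": 5}}

```text
time: 13.95
ee_pos: [0.5931, 0.088, 0.0046]
eef_rot: [0.999, -0.044, 0.0, 0.0]
ft_force: [0.1, -0.1, 0.7]
width: 0.016
grip_force: 5.0
```

Emit:
{"fn": "arm_command", "kwargs": {"steps": [{"slide": [0,0,0],"rot": [0,0,0],"grip": 0},{"slide": [0,0,0],"rot": [0,0,0],"grip": 0},{"slide": [0,0,0],"rot": [0,0,0],"grip": 0},{"slide": [0,0,0],"rot": [0,0,0],"grip": 0},{"slide": [0,0,0.001],"rot": [0,0,0],"grip": 0},{"slide": [0,0,0.001],"rot": [0,0,0],"grip": 0},{"slide": [0,0,0.002],"rot": [0,0,0],"grip": 0},{"slide": [0,0,0.002],"rot": [0,0,0],"grip": 0}], "newtons": 60}}

```text
time: 14.95
ee_pos: [0.593, 0.088, 0.0106]
eef_rot: [0.999, -0.044, -0.0, 0.0]
ft_force: [-0.7, -0.3, -4.0]
width: 0.0153
grip_force: 60.0
```

Emit:
{"fn": "arm_command", "kwargs": {"steps": [{"slide": [0,0,0.003],"rot": [0,0,0],"grip": 0},{"slide": [0,0,0.003],"rot": [0,0,0],"grip": 0},{"slide": [0,0,0.003],"rot": [0,0,0],"grip": 0},{"slide": [0,0,0.003],"rot": [0,0,0],"grip": 0},{"slide": [0,0,0.002],"rot": [0,0,0],"grip": 0},{"slide": [0,0,0.001],"rot": [0,0,0],"grip": 0},{"slide": [0,0,0],"rot": [0,0,0],"grip": 0},{"slide": [0,0,0],"rot": [0,0,0],"grip": 0}]}}

```text
time: 15.95
ee_pos: [0.5929, 0.088, 0.0255]
eef_rot: [0.999, -0.044, -0.0, 0.0]
ft_force: [0.8, 0.1, -3.0]
width: 0.0154
grip_force: 60.0
```

Run:
```python
from h import *
s=sensors.read_state();print(np.round(s["ee_pos"],4),s["time"],s["width"],s["ft_force"],s["torque"])
p=eyes.camera("side");save(p,"side7");r=eyes.look_for("ball_center",p);print([(x["conf"],np.round(x["bbox"],1)) for x in r])
r=eyes.look_for("dish_center",p);print([(x["conf"],np.round(x["bbox"],1)) for x in r])
a=cv2.imread("pics/side6.png")[150:250,240:400];b=cv2.imread("pics/side7.png")[150:250,240:400]
p=eyes.camera("scene");save(p,"scene7");c=cv2.imread("pics/scene7.png")[130:230,270:430]
cv2.imwrite('pics/m7.png',cv2.resize(np.vstack([b,c]),None,fx=3,fy=3,interpolation=2))
```

```text
[0.5929 0.088  0.0255] 15.95 0.015419804847743624 [ 0.79640021  0.11685384 -3.01876751] [-0.04754878 -0.20235546  0.05669141]
[(0.73, array([284.9, 178.7, 300.7, 192.4])), (0.51, array([227.2, 197.9, 241.7, 215. ]))]
[(0.85, array([254. , 162.5, 327.8, 205.1]))]
```

View pics/m7.png

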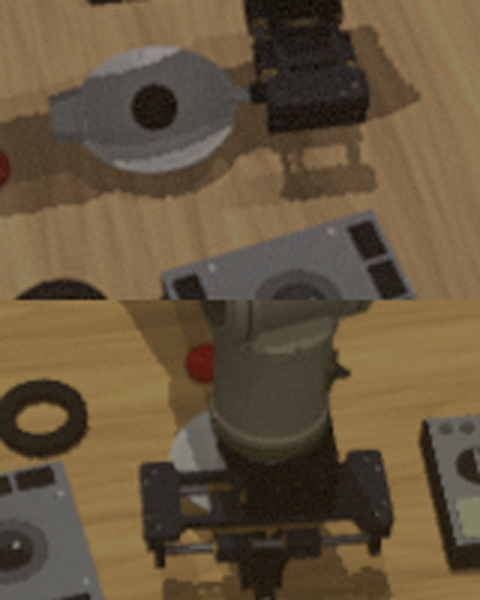

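The ball is central in the dish and the dish hangs level off the bench. I'll lift it, then turn smoothly.

Emit:
{"fn": "arm_command", "kwargs": {"steps": [{"slide": [0,0,0.003],"rot": [0,0,0],"grip": 0},{"slide": [0,0,0.007],"rot": [0,0,0],"grip": 0},{"slide": [0,0,0.01],"rot": [0,0,0],"grip": 0},{"slide": [0,0,0.012],"rot": [0,0,0],"grip": 0},{"slide": [0,0,0.012],"rot": [0,0,0],"grip": 0},{"slide": [0,0,0.01],"rot": [0,0,0],"grip": 0},{"slide": [0,0,0.007],"rot": [0,0,0],"grip": 0},{"slide": [0,0,0.003],"rot": [0,0,0],"grip": 0}]}}

```text
time: 17.15
ee_pos: [0.5932, 0.088, 0.09]
eef_rot: [0.999, -0.044, 0.0, -0.0]
ft_force: [0.4, -0.0, -3.2]
width: 0.0148
grip_force: 60.0
```

Emit:
{"fn": "arm_command", "kwargs": {"steps": [{"slide": [0,0,0],"rot": [0,0,0.1],"grip": 0},{"slide": [0,0,0],"rot": [0,0,0.3],"grip": 0},{"slide": [-0.0005,0.0005,0],"rot": [0,0,0.7],"grip": 0},{"slide": [-0.001,0.0005,0],"rot": [0,0,1.2],"grip": 0},{"slide": [-0.0015,0.001,0],"rot": [0,0,1.7],"grip": 0},{"slide": [-0.002,0.0015,0],"rot": [0,0,2.3],"grip": 0},{"slide": [-0.002,0.0015,0],"rot": [0,0,2.9],"grip": 0},{"slide": [-0.003,0.002,0],"rot": [0,0,3.4],"grip": 0}]}}

```text
time: 18.15
ee_pos: [0.5829, 0.0951, 0.0896]
eef_rot: [0.998, 0.068, 0.0, 0.0]
ft_force: [0.2, -0.4, -3.0]
width: 0.0151
grip_force: 60.0
```

Emit:
{"fn": "arm_command", "kwargs": {"steps": [{"slide": [-0.003,0.002,0],"rot": [0,0,3.7],"grip": 0},{"slide": [-0.003,0.0025,0],"rot": [0,0,4.1],"grip": 0},{"slide": [-0.0035,0.0025,0],"rot": [0,0,4.5],"grip": 0},{"slide": [-0.0035,0.0025,0],"rot": [0,0,4.8],"grip": 0},{"slide": [-0.004,0.003,0],"rot": [0,0,5.0],"grip": 0},{"slide": [-0.004,0.003,0],"rot": [0,0,5.2],"grip": 0},{"slide": [-0.004,0.003,0],"rot": [0,0,5.3],"grip": 0},{"slide": [-0.004,0.003,0],"rot": [0,0,5.4],"grip": 0}]}}

```text
time: 19.15
ee_pos: [0.5538, 0.1168, 0.0896]
eef_rot: [0.921, 0.39, 0.0, -0.0]
ft_force: [-0.1, 0.3, -3.1]
width: 0.0155
grip_force: 60.0
```

Emit:
{"fn": "arm_command", "kwargs": {"steps": [{"slide": [-0.004,0.003,0],"rot": [0,0,5.4],"grip": 0},{"slide": [-0.004,0.003,0],"rot": [0,0,5.3],"grip": 0},{"slide": [-0.004,0.003,0],"rot": [0,0,5.2],"grip": 0},{"slide": [-0.004,0.003,0],"rot": [0,0,5.0],"grip": 0},{"slide": [-0.0035,0.0025,0],"rot": [0,0,4.8],"grip": 0},{"slide": [-0.0035,0.0025,0],"rot": [0,0,4.5],"grip": 0},{"slide": [-0.003,0.0025,0],"rot": [0,0,4.1],"grip": 0},{"slide": [-0.003,0.002,0],"rot": [0,0,3.7],"grip": 0}]}}

```text
time: 20.15
ee_pos: [0.5247, 0.1382, 0.0896]
eef_rot: [0.744, 0.668, 0.0, -0.0]
ft_force: [-0.5, 0.0, -2.7]
width: 0.0151
grip_force: 60.0
```

Emit:
{"fn": "arm_command", "kwargs": {"steps": [{"slide": [-0.003,0.002,0],"rot": [0,0,3.4],"grip": 0},{"slide": [-0.002,0.0015,0],"rot": [0,0,2.9],"grip": 0},{"slide": [-0.002,0.0015,0],"rot": [0,0,2.3],"grip": 0},{"slide": [-0.0015,0.001,0],"rot": [0,0,1.7],"grip": 0},{"slide": [-0.001,0.0005,0],"rot": [0,0,1.2],"grip": 0},{"slide": [-0.0005,0.0005,0],"rot": [0,0,0.7],"grip": 0},{"slide": [0,0,0],"rot": [0,0,0.3],"grip": 0},{"slide": [0,0,0],"rot": [0,0,0.1],"grip": 0}]}}

```text
time: 21.15
ee_pos: [0.5151, 0.145, 0.0896]
eef_rot: [0.668, 0.744, 0.0, 0.0]
ft_force: [-0.3, -0.9, -3.5]
width: 0.0155
grip_force: 60.0
```

Run:
```python
from h import *
from scipy.spatial.transform import Rotation as R
s=sensors.read_state();M=R.from_quat(s["eef_rot"]).as_matrix();print(np.round(s["ee_pos"],4),s["time"],s["width"],s["ft_force"],np.degrees(np.arctan2(M[1,0],M[0,0])),M[:,2].round(4))
im=[]
for c in ["side","scene"]:
    p=eyes.camera(c);save(p,c+"8")
    for n in ["ball_center","dish_center","unit"]:
        print(c,n,[(x["conf"],np.round(x["bbox"],1)) for x in eyes.look_for(n,p)[:2]])
    t=np.array(s["ee_pos"]);ax=M[:,0]
    for nm,X in dict(ball=t-.1155*ax+[0,0,.0184],tip=t-.2*ax+[0,0,.026]).items(): print(nm,X.round(3),proj(p,X).round(1))
    im.append(cv2.imread(f"pics/{c}8.png"))
cv2.imwrite('pics/m8.png',np.hstack([cv2.resize(im[0][130:330,250:410],None,fx=3,fy=3,interpolation=2)[:,:400],cv2.resize(im[1][140:280,220:410],None,fx=2.1,fy=4.286,interpolation=2)]))
```

```text
[0.5151 0.145  0.0896] 21.15 0.01548447081269698 [-0.26479863 -0.89264001 -3.52286227] 96.19460425264528 [ 1.e-04  0.e+00 -1.e+00]
side ball_center [(0.76, array([312.7, 180.5, 327.2, 198.9])), (0.51, array([226.7, 196.1, 243.4, 213.7]))]
side dish_center [(0.81, array([288.6, 143.1, 346.4, 216.8]))]
side unit [(0.91, array([293.1, 221. , 387.7, 297.1]))]
ball [0.528 0.03  0.108] [317.  184.4]
tip [ 0.537 -0.054  0.116] [329.9 210.3]
scene ball_center [(0.49, array([317.8, 180.8, 334. , 194.7])), (0.41, array([333.2, 143.2, 344. , 159.6]))]
scene dish_center [(0.6, array([294.1, 163.4, 370.6, 204.5]))]
scene unit [(0.6, array([241.5, 184. , 308.5, 255.7]))]
ball [0.528 0.03  0.108] [329.2 184.2]
tip [ 0.537 -0.054  0.116] [294.9 189.3]
```

View pics/m8.png

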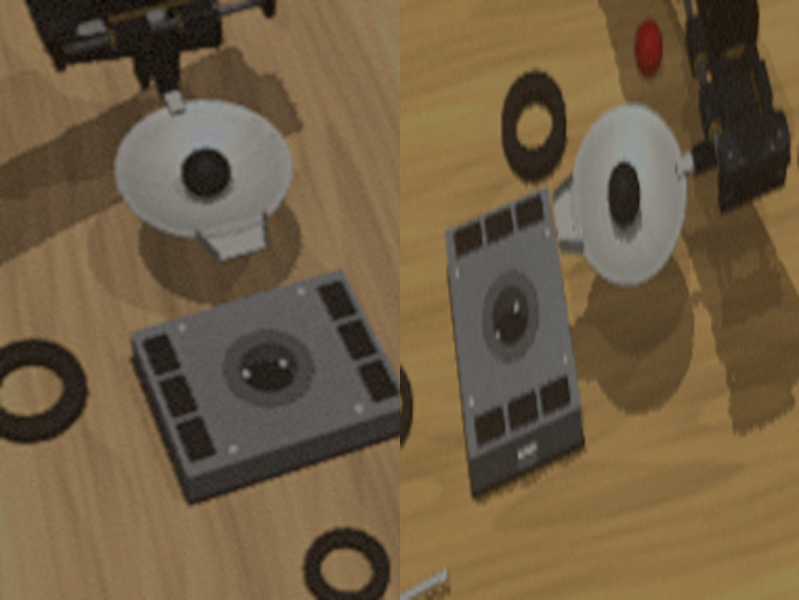

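The ball is central and the lip points at the cup. I'll triangulate the ball and the lip to check for droop.

Run:
```python
from h import *
P={c:eyes.camera(c) for c in ["side","scene"]}
def tri(a,b):
    A=[];B=[]
    for c,q in (("side",a),("scene",b)):
        o,d=ray(P[c],*q);d/=np.linalg.norm(d);N=np.eye(3)-np.outer(d,d);A.append(N);B.append(N@o)
    A=np.vstack(A);B=np.hstack(B);x,r,*_=np.linalg.lstsq(A,B,rcond=None);return x.round(4),np.sqrt(r).round(4)
print("ball0",tri((294,191),(352.5,188)))
sd=lambda x,y:(x/3+250,y/3+130)
sc=lambda x,y:((x-400)/2.1+220,y/4.286+140)
print("ball",tri(sd(207,174),sc(624,194)),"net",tri((320,189.7),(326,187.7)))
print("lipA",tri(sd(222,260),sc(562,245)));print("lipB",tri(sd(265,249),sc(558,188)))
print("neck",tri(sd(175,103),sc(684,163)))
print("cup",tri(sd(269,368),sc(510,315)))
print("screws",[tri(sd(*a),sc(*b)) for a,b in [((182,328),(547,234)),((301,291),(566,358)),((233,449),(458,272)),((359,408),(472,401))]])
```

```text
ball0 (array([0.4816, 0.0963, 0.0241]), array([0.0039]))
ball (array([0.5293, 0.0226, 0.1055]), array([0.0022])) net (array([0.5315, 0.0209, 0.1001]), array([0.0013]))
lipA (array([ 0.5284, -0.0467,  0.0803]), array([0.0067]))
lipB (array([ 0.5441, -0.0619,  0.1304]), array([0.0186]))
neck (array([0.5209, 0.0945, 0.1097]), array([0.0016]))
cup (array([ 0.543 , -0.116 ,  0.0412]), array([0.0011]))
screws [(array([ 0.4891, -0.0663,  0.0406]), array([0.001])), (array([ 0.5839, -0.0544,  0.0406]), array([0.0012])), (array([ 0.5015, -0.1751,  0.0414]), array([0.0013])), (array([ 0.5969, -0.1642,  0.0415]), array([0.001]))]
```

```bash
cat >> h.py <<'E'
def fitdish(masks,P,t,az,half=.0665):
    pass
E
python3 - <<'E'
from h import *
from scipy.spatial.transform import Rotation as R
from scipy.optimize import least_squares
P={c:eyes.camera(c) for c in ["side","scene"]}
def tri(a,b):
    A=[];B=[]
    for c,q in (("side",a),("scene",b)):
        o,d=ray(P[c],*q);d/=np.linalg.norm(d);N=np.eye(3)-np.outer(d,d);A.append(N);B.append(N@o)
    A=np.vstack(A);B=np.hstack(B);x,r,*_=np.linalg.lstsq(A,B,rcond=None);return x.round(4),np.sqrt(r).round(4)
sd=lambda x,y:(x/3+250,y/3+130)
sc=lambda x,y:((x-400)/2.1+220,y/4.286+140)
print("lipA",tri(sd(222,260),sc(558,188)));print("lipB",tri(sd(265,249),sc(562,245)))
# rim fit: ellipse extremes (left,right,top,bottom of the rim) in both views; unknown centre + pitch + roll
obs={"side":[*sd(115,0)[:1],sd(292,0)[0],sd(0,100)[1],sd(0,238)[1]],"scene":[sc(572,0)[0],sc(687,0)[0],sc(0,104)[1],sc(0,286)[1]]}
s=sensors.read_state();M=R.from_quat(s["eef_rot"]).as_matrix();yaw=np.arctan2(-M[1,0],-M[0,0])
a=np.linspace(0,2*np.pi,90);rim=np.c_[.0665*np.cos(a),.0665*np.sin(a),0*a]
def f(x):
    Rm=R.from_euler("ZYX",[yaw,x[3],x[4]]).as_matrix();W=rim@Rm.T+x[:3];o=[]
    for c in P:
        q=np.array([proj(P[c],w) for w in W]);o+=list(np.array([q[:,0].min(),q[:,0].max(),q[:,1].min(),q[:,1].max()])-obs[c])
    return o
r=least_squares(f,[.528,.03,.11,0,0]);print(r.x[:3].round(4),np.degrees(r.x[3:]).round(2),"lip-down pitch, roll",np.round(r.fun,1))
t=np.array(s["ee_pos"]);print("expected rim ctr",t-.1155*M[:,0]+[0,0,.024-.005])
E
```

```text
lipA (array([ 0.5191, -0.0556,  0.1084]), array([0.0087]))
lipB (array([ 0.5538, -0.0531,  0.1032]), array([0.0039]))
[0.5286 0.0293 0.1058] [ 1.84 -0.55] lip-down pitch, roll [-0.3 -0.2 -0.3 -0.3 -0.4 -0.2  0.4  0.3]
expected rim ctr [0.52748944 0.03022659 0.1085489 ]
```

The rim fit gives about 2° of lip-down pitch. I'll correct that, then slide in square and lower.

Emit:
{"fn": "arm_command", "kwargs": {"steps": [{"slide": [0,0,0],"rot": [-0.1,0,0.05],"grip": 0},{"slide": [0,0,0],"rot": [-0.2,-0.03,0.05],"grip": 0},{"slide": [0,0,0],"rot": [-0.3,-0.04,0.1],"grip": 0},{"slide": [0,0,0],"rot": [-0.4,-0.05,0.1],"grip": 0},{"slide": [0,0,0],"rot": [-0.4,-0.05,0.1],"grip": 0},{"slide": [0,0,0],"rot": [-0.3,-0.04,0.05],"grip": 0},{"slide": [0,0,0],"rot": [-0.2,-0.02,0.05],"grip": 0},{"slide": [0,0,0],"rot": [-0.1,0,0],"grip": 0}]}}

```text
time: 22.75
ee_pos: [0.515, 0.145, 0.0896]
eef_rot: [0.664, 0.747, -0.012, 0.013]
ft_force: [0.2, 0.2, -3.5]
width: 0.0149
grip_force: 60.0
```

Emit:
{"fn": "arm_command", "kwargs": {"steps": [{"slide": [0,-0.0005,0],"rot": [0,0,0],"grip": 0},{"slide": [0,-0.001,0],"rot": [0,0,0],"grip": 0},{"slide": [0,-0.002,0],"rot": [0,0,0],"grip": 0},{"slide": [0,-0.0025,0],"rot": [0,0,0],"grip": 0},{"slide": [0.0005,-0.003,-0.0005],"rot": [0,0,0],"grip": 0},{"slide": [0.0005,-0.0035,-0.001],"rot": [0,0,0],"grip": 0},{"slide": [0,-0.0035,-0.001],"rot": [0,0,0],"grip": 0},{"slide": [0,-0.0035,-0.0015],"rot": [0,0,0],"grip": 0}]}}

```text
time: 23.75
ee_pos: [0.516, 0.1252, 0.0855]
eef_rot: [0.665, 0.747, -0.012, 0.013]
ft_force: [0.9, -0.2, -3.7]
width: 0.0154
grip_force: 60.0
```

Emit:
{"fn": "arm_command", "kwargs": {"steps": [{"slide": [0,-0.0035,-0.0015],"rot": [0,0,0],"grip": 0},{"slide": [0,-0.0035,-0.0015],"rot": [0,0,0],"grip": 0},{"slide": [0.0005,-0.003,-0.0015],"rot": [0,0,0],"grip": 0},{"slide": [0,-0.003,-0.0015],"rot": [0,0,0],"grip": 0},{"slide": [0,-0.0025,-0.001],"rot": [0,0,0],"grip": 0},{"slide": [0,-0.002,-0.001],"rot": [0,0,0],"grip": 0},{"slide": [0,-0.001,-0.0005],"rot": [0,0,0],"grip": 0},{"slide": [0,-0.0005,0],"rot": [0,0,0],"grip": 0}]}}

```text
time: 24.75
ee_pos: [0.5165, 0.1065, 0.0771]
eef_rot: [0.664, 0.747, -0.012, 0.013]
ft_force: [0.9, -0.3, -3.7]
width: 0.0154
grip_force: 60.0
```

Emit:
{"fn": "arm_command", "kwargs": {"steps": [{"slide": [0,0,0],"rot": [0,0,0],"grip": 0},{"slide": [0,0,0],"rot": [0,0,0],"grip": 0},{"slide": [0,0,0],"rot": [0,0,0],"grip": 0},{"slide": [0,0,0],"rot": [0,0,0],"grip": 0},{"slide": [0,0,0],"rot": [0,0,0],"grip": 0},{"slide": [0,0,0],"rot": [0,0,0],"grip": 0},{"slide": [0,0,0],"rot": [0,0,0],"grip": 0},{"slide": [0,0,0],"rot": [0,0,0],"grip": 0}]}}

```text
time: 25.75
ee_pos: [0.5165, 0.1065, 0.0771]
eef_rot: [0.664, 0.747, -0.012, 0.013]
ft_force: [0.4, 0.4, -3.5]
width: 0.0152
grip_force: 60.0
```

Run:
```python
from h import *
from scipy.spatial.transform import Rotation as R
s=sensors.read_state();M=R.from_quat(s["eef_rot"]).as_matrix();print(np.round(s["ee_pos"],4),s["time"],s["width"],s["ft_force"],np.degrees(np.arctan2(M[1,0],M[0,0])),M[:,2].round(4))
im=[]
for c in ["side","scene"]:
    p=eyes.camera(c);save(p,c+"9");print(c,[(x["conf"],np.round(x["bbox"],1)) for x in eyes.look_for("ball_center",p)[:2]])
    im.append(cv2.imread(f"pics/{c}9.png"))
cv2.imwrite('pics/m9.png',np.hstack([cv2.resize(im[0][140:260,270:370],(400,480),interpolation=2),cv2.resize(im[1][145:265,260:360],(400,480),interpolation=2)]))
```

```text
[0.5165 0.1065 0.0771] 25.75 0.015212449094982523 [ 0.4401985   0.38370831 -3.52728233] 96.70318963578472 [ 0.0042 -0.0349 -0.9994]
side [(0.63, array([318.2, 193.8, 334.9, 213.4])), (0.61, array([226.4, 196.1, 240.6, 214.2]))]
scene [(0.57, array([331.2, 146.1, 341.1, 156.1]))]
```

View pics/m9.png

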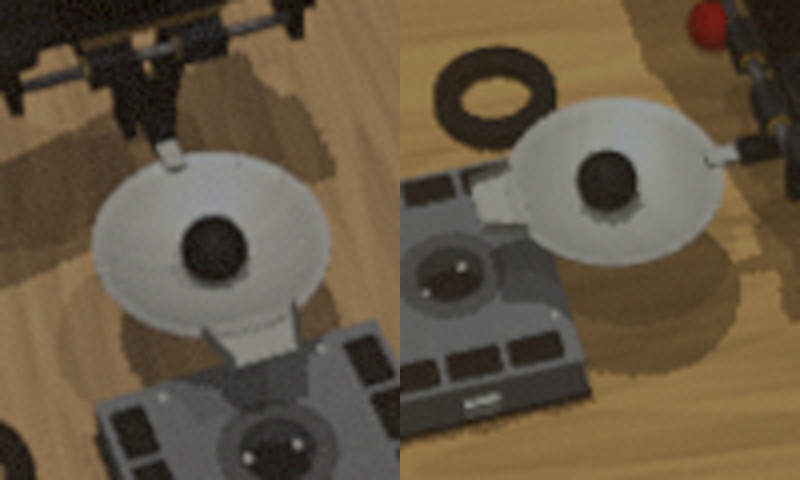

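The side crop shows the rim spanning columns 92–331 and rows 151–340, with the ball at (214,248) and the lip corners at (240,366) and (296,350). The scene crop shows the rim spanning columns 508–724 and rows 97–265, with the ball at (607,181). I'll fit these.

```bash
cat > fit.py <<'E'
from h import *
from scipy.spatial.transform import Rotation as R
from scipy.optimize import least_squares
P={c:eyes.camera(c) for c in ["side","scene"]}
s=sensors.read_state();M=R.from_quat(s["eef_rot"]).as_matrix();yaw=np.arctan2(-M[1,0],-M[0,0])
sd=lambda x,y:(x/4+270,y/4+140)
sc=lambda x,y:((x-400)/4+260,y/4+145)
def tri(a,b):
    A=[];B=[]
    for c,q in (("side",sd(*a)),("scene",sc(*b))):
        o,d=ray(P[c],*q);d/=np.linalg.norm(d);N=np.eye(3)-np.outer(d,d);A.append(N);B.append(N@o)
    x,r,*_=np.linalg.lstsq(np.vstack(A),np.hstack(B),rcond=None);return x.round(4),np.sqrt(r).round(4)
def rimfit(sb,cb):
    obs={"side":[*sd(*sb[:2]),*sd(*sb[2:])],"scene":[*sc(*cb[:2]),*sc(*cb[2:])]}
    a=np.linspace(0,2*np.pi,90);rim=np.c_[.0665*np.cos(a),.0665*np.sin(a),0*a]
    def f(x):
        W=rim@R.from_euler("ZYX",[yaw,x[3],x[4]]).as_matrix().T+x[:3];o=[]
        for c in P:
            q=np.array([proj(P[c],w) for w in W]);o+=list(np.r_[q.min(0),q.max(0)]-obs[c])
        return o
    r=least_squares(f,[.53,0,.1,0,0]);print("rim",r.x[:3].round(4),"pitch,roll",np.degrees(r.x[3:]).round(2),np.round(r.fun,1))
E
python3 - <<'E'
from fit import *
rimfit((92,151,331,338),(508,97,724,265))
print("ball",tri((214,248),(607,181)));print("lip",tri((240,366),(474,178)),tri((296,350),(484,224)))
print("cup",tri((277,447),(449,274)));print("neck",tri((170,155),(722,156)))
E
```

```text
rim [ 0.531  -0.0086  0.0979] pitch,roll [0.06 0.15] [-0.4 -0.3 -0.2 -0.3 -0.7  0.4  0.2  0.4]
ball (array([ 0.5315, -0.0138,  0.0976]), array([0.0009]))
lip (array([ 0.524 , -0.0956,  0.1036]), array([0.0054])) (array([ 0.5565, -0.092 ,  0.1004]), array([0.0033]))
cup (array([ 0.543 , -0.1154,  0.0424]), array([0.0006]))
neck (array([0.523 , 0.0584, 0.0976]), array([0.0005]))
```

```bash
cat > dense.py <<'E'
from fit import *
def edges(g,c,x0,thr=8):
    """search sub-pixel rim edges along normals of the projected start circle"""
    return
def run(k,x0,yaw,lipgap=0.5):
    G={c:cv2.GaussianBlur(cv2.cvtColor(cv2.imread(f"pics/{c}{k}.png"),cv2.COLOR_BGR2GRAY),(0,0),.8).astype(np.float32) for c in P}
    a=np.linspace(-np.pi,np.pi,180,endpoint=False);a=a[(abs(a)>lipgap)&(abs(a)<np.pi-.35)]
    rim=lambda r:np.c_[r*np.cos(a),r*np.sin(a),0*a]
    W=lambda x,r:rim(r)@R.from_euler("ZYX",[yaw,x[3],x[4]]).as_matrix().T+x[:3]
    x=np.array(x0,float)
    for it in range(4):
        E={}
        for c in P:
            rs=np.linspace(.059,.074,61);v=[]
            for r in rs:
                q=np.array([proj(P[c],w) for w in W(x,r)],np.float32);v.append(cv2.remap(G[c],q[:,:1],q[:,1:],1)[:,0])
            v=np.array(v);d=-np.diff(v,axis=0);i=d.argmax(0);E[c]=(rs[i]+.000125,d.max(0)>2.5)
        def f(y):
            o=[]
            for c in P:
                er,ok=E[c];q0=np.array([proj(P[c],w) for w in (np.c_[er*np.cos(a),er*np.sin(a),0*a]@R.from_euler("ZYX",[yaw,x[3],x[4]]).as_matrix().T+x[:3])])
                q=np.array([proj(P[c],w) for w in W(y,.0665)]);n=q-proj(P[c],y[:3]);n/=np.linalg.norm(n,axis=1)[:,None]
                o.append((((q-q0)*n).sum(1))[ok])
            return np.hstack(o)
        r=least_squares(f,x,loss="soft_l1",f_scale=.4);x=r.x
    J=np.linalg.inv(r.jac.T@r.jac)
    print(k,"rim",x[:3].round(4),"pitch,roll",np.degrees(x[3:]).round(2),"rms",np.sqrt((r.fun**2).mean()).round(2),len(r.fun))
    # ball blob
    pts={}
    for c in P:
        u,v=proj(P[c],x[:3]).round().astype(int);w=G[c][v-16:v+17,u-16:u+17]
        n,l,st,ce=cv2.connectedComponentsWithStats((w<60).astype(np.uint8));j=1+st[1:,4].argmax();pts[c]=(ce[j]+[u-16,v-16]);print(c,pts[c].round(1),st[j])
    rr=least_squares(lambda X:np.hstack([proj(P[c],X)-pts[c] for c in P]),x[:3]);d=rr.x-x[:3];h=np.array([np.cos(yaw),np.sin(yaw)])
    print("ball",rr.x.round(4),"toward lip",(d[:2]@h).round(4),"left",(d[1]*h[0]-d[0]*h[1]).round(4),rr.fun.round(1))
E
python3 - <<'E'
from dense import *
run(9,[.531,-.0086,.0979,0,0],yaw)
run(8,[.5286,.0293,.1058,.03,0],np.radians(96.2-180))
E
```

```text
9 rim [ 0.5304 -0.0101  0.1002] pitch,roll [-0.84 -0.03] rms 0.32 77
side [323.  202.4] [ 10  11  15  16 198]
scene [311.5 190.1] [  8  10  14  15 166]
ball [ 0.5304 -0.0144  0.097 ] toward lip 0.0043 left -0.0005 [-0.1 -0.1 -0.1  0.2]
8 rim [0.5281 0.028  0.1085] pitch,roll [ 0.86 -0.31] rms 0.24 64
side [318.1 187.6] [ 10  11  15  16 196]
scene [326.4 185.4] [  8  10  14  15 166]
ball [0.5282 0.0229 0.1051] toward lip 0.0051 left -0.0005 [-0.1 -0.1 -0.1  0.1]
```

Run:
```python
from dense import *
for k in (3,4): run(k,[.478,.098,.024,0,0],np.pi-.087)
```

```text
3 rim [0.476  0.0202 0.1532] pitch,roll [-27.79 -51.14] rms 0.22 26
side [298.7 185.1] [  7  12  26  21 455]
scene [335.7 153.9] [27 11  6  7 31]
ball [0.4761 0.0401 0.1315] toward lip 0.0016 left -0.0198 [-5.6 -6.8 -5.8  7.7]
4 rim [0.4795 0.0965 0.0263] pitch,roll [ 3.59 -1.69] rms 0.43 40
side [291.7 190.7] [  9  10  14  14 152]
scene [351.6 187.8] [ 10  10  12  13 131]
ball [0.4775 0.0963 0.0233] toward lip 0.002 left 0.0004 [-0.  -0.1 -0.1  0.1]
```

The dish is level within about 1°, and the lip tip is on target at (0.540, -0.094). The underside is about 4.5 mm high, so I'll lower gently and settle.

Emit:
{"fn": "arm_command", "kwargs": {"steps": [{"slide": [0,0,-0.0003],"rot": [0,0,0],"grip": 0},{"slide": [0,0,-0.0005],"rot": [0,0,0],"grip": 0},{"slide": [0,0,-0.0007],"rot": [0,0,0],"grip": 0},{"slide": [0,0,-0.0008],"rot": [0,0,0],"grip": 0},{"slide": [0,0,-0.0008],"rot": [0,0,0],"grip": 0},{"slide": [0,0,-0.0007],"rot": [0,0,0],"grip": 0},{"slide": [0,0,-0.0005],"rot": [0,0,0],"grip": 0},{"slide": [0,0,-0.0002],"rot": [0,0,0],"grip": 0}]}}

```text
time: 27.25
ee_pos: [0.5165, 0.1065, 0.0726]
eef_rot: [0.664, 0.747, -0.012, 0.013]
ft_force: [-0.1, 0.1, -3.8]
width: 0.0155
grip_force: 60.0
```

Emit:
{"fn": "arm_command", "kwargs": {"steps": [{"slide": [0,0,0],"rot": [0,0,0],"grip": 0},{"slide": [0,0,0],"rot": [0,0,0],"grip": 0},{"slide": [0,0,0],"rot": [0,0,0],"grip": 0},{"slide": [0,0,0],"rot": [0,0,0],"grip": 0},{"slide": [0,0,0],"rot": [0,0,0],"grip": 0},{"slide": [0,0,0],"rot": [0,0,0],"grip": 0},{"slide": [0,0,0],"rot": [0,0,0],"grip": 0},{"slide": [0,0,0],"rot": [0,0,0],"grip": 0}]}}

```text
time: 28.25
ee_pos: [0.5165, 0.1065, 0.0726]
eef_rot: [0.664, 0.747, -0.012, 0.013]
ft_force: [-1.2, -1.1, -2.7]
width: 0.0153
grip_force: 60.0
```

Run:
```python
from dense import *
for c in P: save(P[c],c+"10")
print(s["ee_pos"],s["time"],s["ft_force"])
run(10,[.531,-.0086,.095,0,0],yaw)
for n in("ring_center","tin","meter","screwdriver"):
    for c in P: print(n,c,[np.round(x["bbox"]).tolist() for x in eyes.look_for(n,P[c])[:2]])
```

```text
[0.51650397 0.10652493 0.07255296] 28.35 [ 0.13365998 -0.28028405 -2.71299045]
10 rim [ 0.5303 -0.0103  0.0961] pitch,roll [-0.54 -0.25] rms 0.28 83
side [323.1 203.5] [ 10  11  15  16 194]
scene [311.5 191.4] [  8  11  14  14 162]
ball [ 0.5307 -0.0143  0.0926] toward lip 0.004 left -0.0001 [-0.1 -0.1 -0.1  0.1]
ring_center side [[244.0, 244.0, 279.0, 279.0], [352.0, 307.0, 378.0, 332.0]]
ring_center scene [[203.0, 225.0, 226.0, 243.0], [409.0, 170.0, 449.0, 219.0]]
tin side [[369.0, 349.0, 408.0, 392.0]]
tin scene [[146.0, 225.0, 175.0, 253.0], [303.0, 185.0, 320.0, 198.0]]
meter side [[265.0, 125.0, 321.0, 133.0]]
meter scene [[410.0, 168.0, 448.0, 220.0]]
screwdriver side [[414.0, 278.0, 469.0, 366.0]]
screwdriver scene [[304.0, 186.0, 321.0, 199.0]]
```

The dish is stable and level, with the underside at about 0.07 m and the ball within 4 mm of the middle. I'm handing in.

```bash
python3 -c "
from bench import order
print(order.close_job())"
```

```text
the job is handed in; nothing more can be done
None
```

I handed the job in at about 28 s: the ring lies between the unit and the tin, touching neither, and the dish is held still and level to about 1°, lip tip over the cup's near edge, underside about 3 cm above the unit, ball about 4 mm from the middle; the dish sagged an estimated 1.5–2° lip-down after the lift until I corrected it.

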